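# Clear the specimen stage and hold its clamp open

### The job

Pick up the scraper block and use it, not the fingers, to push the four stone chips off the specimen stage over its far edge into the catch tray, then stand the scraper back upright on the open bench and let go of it. Then take the upright post of the stage's spring clamp arm, swing the arm open all the way to its stop and keep it there for the next specimen: finish with the gripper still holding the arm against its stop, because it springs shut when released. Leave the other things on the bench where they stand.

Things in the scene. Friction and masses are not known exactly. Their poses are not given: they have to be found in the camera images.
- stage: Fixed specimen stage mid-bench, turned up to 0.25 rad. Aluminium plate 170 (x) x 260 (y) x 18 mm on a white base, plate top 50 mm above the bench. Origin: on the bench under the plate's centre; z up, x towards the catch tray (away from the robot), y left. A fixed jaw 10 mm wide, 8 mm high runs on the plate along its -y edge (y -130 to -120). Clamp arm on the +y half; the rest is clear.
- tray (a point): Centre of the steel catch tray's floor, 12 mm above the bench, at stage x 125, y 0 mm; axes as the stage. The open tray runs along the plate's whole far (+x) edge: inside stage x 85 to 165, y -126 to 126 mm, rim 36 mm above the bench. Things pushed over the plate's edge at stage x 85 mm fall in.
- seat (a point): Centre of the specimen seat, a flush 68 mm round window in the plate's top at stage x 0, y -55 mm, height 50 mm; axes as the stage. Chip centres start at stage x -25 to 45, y -88 to -22 mm.
- scraper_mid (a point): Centre of the loose scraper block (about 0.18 kg), 35 mm above its underside. Black rubber blade 24 (x) x 110 (y) x 40 mm high, under a pale wooden grip 30 (x) x 100 (y) x 30 mm high; 70 mm high in all, same both ways round. z up, y along the blade. Stands upright on the bench left or right of the stage; grip it across the 30 mm of wood.
- chip0_mid (a point): Centre of a loose stone chip, 20 x 16 x 12 mm, 10 g, grey-brown, lying flat on the stage plate at the start (centre 56 mm above the bench).
- chip1_mid (a point): Centre of a loose stone chip, 20 x 16 x 12 mm, 10 g, grey-brown, lying flat on the stage plate at the start (centre 56 mm above the bench).
- chip2_mid (a point): Centre of a loose stone chip, 20 x 16 x 12 mm, 10 g, grey-brown, lying flat on the stage plate at the start (centre 56 mm above the bench).
- chip3_mid (a point): Centre of a loose stone chip, 20 x 16 x 12 mm, 10 g, grey-brown, lying flat on the stage plate at the start (centre 56 mm above the bench).
- clamp_arm (a joint): Angle of the spring clamp arm about its vertical pivot: 0 = shut (rest), 1.0 rad = open at the stop, a pin 24 mm high at stage x 35, y 94 mm. Opening is clockwise seen from above: the post swings from the seat to stage +y. The spring resists with 0.18 N m shut, 0.53 N m at the stop (2 to 5 N at the post) and shuts the arm when released.
- pivot (a point): Point on the clamp arm's pivot axis, on the plate's top at stage x 60, y 55 mm, height 50 mm; axes as the stage. Pivot hub 26 mm across, 31 mm high over the plate.
- post (a point): Centre of the upright steel post at the clamp arm's end, 100 mm from the pivot axis: 12 mm across, 55 mm long, 70 to 125 mm above the bench (this point 97.5 mm). Its x points to the pivot. Shut it is at stage x -37, y 30 mm; at the stop at x -13, y 123 mm. The arm is a bar 12 mm wide, 60 to 70 mm above the bench: grip the post above that.
- jar: Bystander: jar with a white lid, 56 mm across, 75 mm high, beside the stage on the side opposite the scraper. Origin under its centre.
- bottle: Bystander: glass bottle with an orange cap, 70 mm across, 160 mm high, far left. Origin under its centre.
- dish: Bystander: low glass dish, 90 mm across, 18 mm high, left of the tray. Origin under its centre.
- objective: Bystander: steel microscope objective standing on end, 32 mm across, 45 mm high, between the robot and the stage, left. Origin under its centre.
- rock_block: Bystander: small block of rock 30 x 45 x 22 mm, between the robot and the stage, right. Origin under its centre.
- beaker: Bystander: steel beaker, 68 mm across, 85 mm high, far right. Origin under its centre.
- slide_box: Bystander: grey plastic box 45 x 90 x 30 mm, right of the tray. Origin under its centre.
Mind the look-alikes: they are no part of the job. What is shaped like the part that bears scraper_mid but blue or green is not meant.

How it is judged:
On the way, in this order (a step that is already met when the one before it is completed fails the run):
1. the scraper block is gripped and lifted off the bench (contact force between the fingers and scraper above 1 N and height (world z) of scraper_mid above 0.06 m), for 0.2 s.
2. all four chips are down in the catch tray while the scraper is still in the gripper (contact force between the fingers and scraper above 1 N and x of chip0_mid in the frame of stage between 0.083 and 0.169 m and y of chip0_mid in the frame of stage between -0.13 and 0.13 m and z of each of chip0_mid, chip1_mid, chip2_mid, chip3_mid in the frame of stage below 0.038 m and x of chip1_mid in the frame of stage between 0.083 and 0.169 m and y of chip1_mid in the frame of stage between -0.13 and 0.13 m and x of chip2_mid in the frame of stage between 0.083 and 0.169 m and y of chip2_mid in the frame of stage between -0.13 and 0.13 m and x of chip3_mid in the frame of stage between 0.083 and 0.169 m and y of chip3_mid in the frame of stage between -0.13 and 0.13 m), for 0.2 s.
3. the scraper stands upright on the bench, released (height (world z) of scraper_mid between 0.025 and 0.042 m and angle between scraper_mid's own z axis and vertical below 0.12 rad and contact force between the fingers and scraper below 0.1 N), for 0.2 s.
At the end, for the whole second after the job is handed in: All four chip centres are inside the catch tray's outline and less than 38 mm above the bench; the scraper stands upright (within 0.12 rad) at rest on the bench, untouched; and the fingers (contact over 1 N) hold the clamp arm still at 0.93 rad or more of its 1.0 rad, with nothing else holding it (all of step 3 and x of chip0_mid in the frame of stage between 0.083 and 0.169 m and y of chip0_mid in the frame of stage between -0.13 and 0.13 m and z of each of chip0_mid, chip1_mid, chip2_mid, chip3_mid in the frame of stage below 0.038 m and x of chip1_mid in the frame of stage between 0.083 and 0.169 m and y of chip1_mid in the frame of stage between -0.13 and 0.13 m and x of chip2_mid in the frame of stage between 0.083 and 0.169 m and y of chip2_mid in the frame of stage between -0.13 and 0.13 m and x of chip3_mid in the frame of stage between 0.083 and 0.169 m and y of chip3_mid in the frame of stage between -0.13 and 0.13 m and contact force between the arm and scraper below 0.1 N and value of joint clamp_arm above 0.93 rad and velocity of joint clamp_arm between -0.1 and 0.1 rad/s and contact force between the fingers and clamp_arm above 1 N and contact force between scraper and clamp_arm below 0.1 N and linear speed of scraper below 0.02 m/s); the arm keeps its last pose, push and grip.
It fails at once if the fingers or the arm push a chip directly (contact force between any of the fingers, the arm and chip0 above 0.5 N or contact force between any of the fingers, the arm and chip1 above 0.5 N or contact force between any of the fingers, the arm and chip2 above 0.5 N or contact force between any of the fingers, the arm and chip3 above 0.5 N).
It fails at once if a bystander is moved by more than 30 mm (distance of any of jar, bottle, dish, objective, rock_block, beaker, slide_box from where it was at the start of the episode above 0.03 m).
It also fails if it takes over 66 s, if anything falls off the work surface, if the arm or the gripper's body presses on something with over 40 N, if the wrist force passes 120 N, or if a joint passes its speed limit or range.

### The arm

A 7-joint arm with a two-finger parallel gripper is mounted at the origin on the work surface. World frame = base frame: x ahead of the robot, y to its left, z up, the work surface at z = 0. Lengths are in m, angles in rad, forces in N, time in s.
With the tool pointing down it reaches from about 0.4 to 0.85 m from the base axis. Payload 4.5 kg.
Tool frame: the origin (TCP) lies between the finger pads; the fingertips stand 25 mm ahead of it and the grasp point (between the pads) lies 6 mm ahead of it (r.tips_ahead is the distance from the TCP to the fingertips, in m); z points along the fingers, y is the direction in which the jaws open and shut (so a half turn about z gives the same grasp; the last joint's range is limited). The gripper opens to 88 mm and grips with 3 to 60 N. Pads are 18 mm wide; open, the fingers measure 123 mm over their backs; the gripper's body (75 mm by 187 mm) begins 45 mm behind the grasp point.
Start: joints at [1.25, 0.689, -0.195, 1.565, 0.157, 0.902, -0.215], TCP at [0.217, -0.586, 0.264] pointing down, gripper open.
Joint ranges: [-3.01, 3.01], [-0.46, 2.08], [-1.47, 1.51], [0.13, 2.56], [-1, 4.14], [0.04, 2.09], [-2.66, 2.66]. Speed limits (rad/s): [2.57, 2.57, 3.14, 3.14, 3.14, 3.14, 3.14].

### API

Orientations are given as a unit quaternion [x, y, z, w].
In Python, from plant import r, imaging gives the robot as it stands.
- The arm moves only by the tool send_rows, never from a script. Its argument "moves" is one flat list of numbers, 6 for each row, row after row: the shift along the tool's x, y, z in m, then the turn, a rotation vector about the tool's x, y, z in degrees. A call has exactly 5 rows; each row is the pose to reach, as a shift and turn from the pose measured when the call began, along the tool's axes at that moment; what a row does not reach only later rows make up. A row lasts 1/12 s, in which the tool goes at most 41.7 mm and 7.16 degrees, less where a joint would pass 70% of its speed; a pose out of reach is approached as far as the arm can. A call with a gripper value outside its range is refused whole. "claw" is the closure, from -1 (fully open) to 1 (shut), so that 0 is half open, set as the call begins (left out, the last holds). The fingers move at their own pace and stop on an object; "grip_force" is the grip in N (left out, the last holds). Time passes only in rows, so rows that repeat a pose let the fingers close, or fill a call up. It gives the time, the measured TCP pose, the force and the opening at its end, in the units of the state.
- r.get_state(): the state, without advancing time (a new reading comes with each control period).
- imaging.snapshot(name): name is "side" or "top" or "wrist"; returns a dict with "image" (384x512x3 uint8, red, green, blue), "depth" (384x512 float32, m along the optical axis (not along the pixel's ray), 0 where there is no reading), "mtx" (3x3 intrinsics, pixels), "rvec" (rotation vector, rad) and "tvec" (3), from world to camera coordinates, as OpenCV has them. Camera axes: x right, y down, z forward; pixel columns grow to the right and rows downward; lengths in m; the calibration is good to about 2 mm. A picture is of the moment at which its call begins.
- r.finish_job(): hands the job in, once; it reports no verdict.
Trained networks look in a picture, given as the dict that the camera call returned (one of the last four; its "shot" number tells which), for a name from the list of things; names that differ only in an ending like _2 or _b are one class to them, and where a whole thing is asked for, a point or a joint stands for the part that bears it (a point fixed in the world has none). Each returns a list of dicts, best first, with "score" (0 to 1); they miss things now and then, are a little off and sometimes report something else, mostly with a low value. They report only what shows in the picture. A call takes as long as a camera call. They do not tell look-alikes from the thing itself.
- imaging.look_for(query, picture): "box" ([centre column, centre row, width, height] as shares, 0 to 1, of the picture: columns of its width, rows of its height, round what is visible of it).
- imaging.silhouettes(query, picture): "pixels" (384x512 bool, what is visible of it) and "box" ([centre column, centre row, width, height] as shares, 0 to 1, of the picture: columns of its width, rows of its height, round what is visible of it).
- imaging.pinpoint(query, picture): "point" ([column, row] as shares, 0 to 1, of the picture: columns of its width, rows of its height: a listed point, or the origin of a listed thing).
The state is a dict: "clock": time; "q": joint angles; "qd": joint speeds; "joint_torque": joint torques, N m; "tool_pos": TCP position; "eef_rot": TCP orientation; "contact_force": force on the tool from outside, world axes, zero at the start; "moment": the same for the moment, N m; "opening": opening from 0.0 (shut) to 1.0 (fully open).
Only numpy, scipy, OpenCV 4.12 (cv2) and the standard library are available. Lean on these libraries where they do the work, as an engineer would, in place of code of your own. Each camera call takes 0.05 s, during which the arm holds its last target.

## Working session

There is one attempt and no reset: what is moved stays moved. The work goes in short steps, Python scripts to look and compute and a tool call to move; the robot and the scene stay as the last step left them, time stands still between calls to the robot, and variables do not carry over. Pictures are saved under pics/ and viewed, and the job is handed in when it is done.

Besides the shell and the picture viewer there is one more tool, called by a JSON object that holds its "fn" and its "kwargs". send_rows: Moves the arm, as the interface text tells. Its arguments: {"type":"object","properties":{"moves":{"type":"array"},"claw":{"type":"number"},"grip_force":{"type":"number"}},"required":["moves"]}

```bash
ls; mkdir -p pics; cat > h.py <<'E'
import numpy as np, cv2
from scipy.spatial.transform import Rotation as R
from plant import r, imaging
def ray(p,u,v):
    K=np.array(p['mtx']);Rm=cv2.Rodrigues(np.array(p['rvec'],float))[0];t=np.array(p['tvec'],float).ravel()
    d=Rm.T@np.linalg.inv(K)@np.array([u,v,1.]);c=-Rm.T@t
    return c,d
def at_z(p,u,v,z):
    c,d=ray(p,u,v);return c+d*(z-c[2])/d[2]
def at_depth(p,u,v):
    c,d=ray(p,u,v);return c+d*float(p['depth'][int(v),int(u)])
def proj(p,X):
    return cv2.projectPoints(np.array(X,float).reshape(-1,3),np.array(p['rvec'],float),np.array(p['tvec'],float),np.array(p['mtx'],float),None)[0].reshape(-1,2)
def save(p,n,crop=None,s=1.5):
    im=p['image'][:,:,::-1]
    if crop: im=im[crop[1]:crop[3],crop[0]:crop[2]]
    im=cv2.resize(im,None,fx=s,fy=s,interpolation=cv2.INTER_CUBIC);cv2.imwrite('pics/'+n+'.png',im)
E
python3 - <<'E'
from h import *
t=imaging.snapshot('top');save(t,'top0');
for q in ['stage','tray','seat','scraper_mid','chip0_mid','pivot','post','jar','bottle','dish','objective','rock_block','beaker','slide_box']:
    print(q,[(round(d['point'][0]*512),round(d['point'][1]*384),round(d['score'],2)) for d in imaging.pinpoint(q,t)][:6])
s=imaging.snapshot('side');save(s,'side0')
for k in ['scraper_mid','post']:
    print(k,[(round(d['point'][0]*512),round(d['point'][1]*384),round(d['score'],2)) for d in imaging.pinpoint(k,s)][:6])
print(r.get_state(),r.tips_ahead)
E
```

```text
pics
stage [(223, 180, 0.78), (241, 185, 0.45)]
tray [(218, 138, 0.72), (245, 176, 0.65), (251, 163, 0.24)]
seat [(123, 123, 0.73), (245, 173, 0.62), (241, 184, 0.53)]
scraper_mid [(347, 253, 0.97), (305, 204, 0.87), (404, 212, 0.8), (353, 205, 0.63), (322, 150, 0.62)]
chip0_mid [(242, 182, 0.73), (259, 175, 0.35)]
pivot [(206, 158, 0.74), (365, 164, 0.29)]
post [(219, 188, 0.67)]
jar [(226, 180, 0.64), (121, 204, 0.57)]
bottle [(121, 122, 0.77), (368, 165, 0.17)]
dish [(112, 167, 0.94)]
objective [(192, 240, 0.49)]
rock_block [(123, 122, 0.63), (291, 242, 0.58)]
beaker [(357, 126, 0.86), (191, 238, 0.75), (217, 190, 0.38)]
slide_box [(366, 163, 0.74), (244, 173, 0.52)]
scraper_mid [(273, 180, 0.82), (358, 170, 0.78), (364, 201, 0.77), (302, 195, 0.77), (327, 179, 0.6), (203, 214, 0.38)]
post [(239, 207, 0.68)]
{'clock': 0.9, 'q': array([ 1.24978644,  0.68905216, -0.19458474,  1.565281  ,  0.15731099,
        0.90247052, -0.21508151]), 'qd': array([ 1.37335151e-04, -8.08008409e-04,  8.84938095e-05,  1.11993664e-05,
       -1.30077188e-03, -5.37672151e-05, -5.66822951e-04]), 'joint_torque': array([ 1.81186883e-04, -5.27481222e+01, -1.26733661e+00, -1.53745955e+01,
       -5.19370660e-02, -9.43964587e-04, -1.66927464e-05]), 'tool_pos': array([ 0.21716364, -0.58610583,  0.2637773 ]), 'eef_rot': array([9.84302008e-01, 1.76492351e-01, 1.53948143e-05, 8.48655595e-05]), 'contact_force': array([ 0.03125805,  0.16169464, -0.58569469]), 'moment': array([ 0.03152626, -0.03196207,  0.02145782]), 'opening': 1.0018307754271492} 0.025
```

View pics/top0.png

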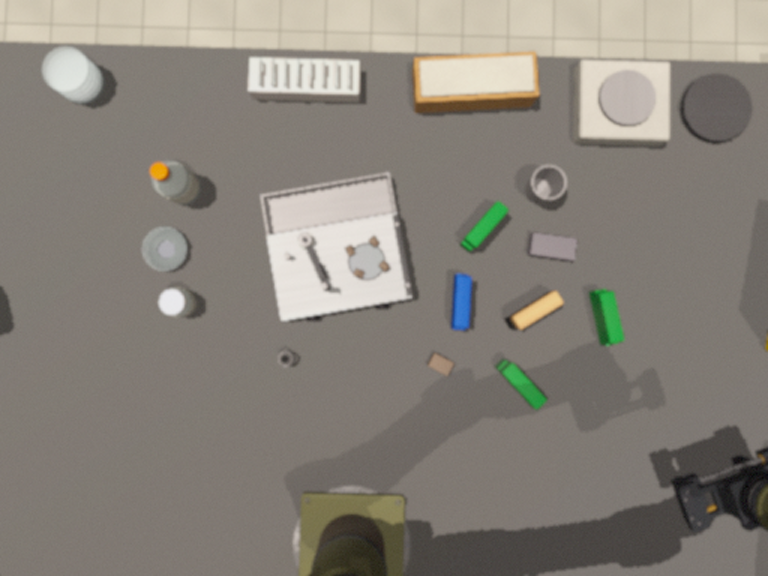

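View pics/side0.png

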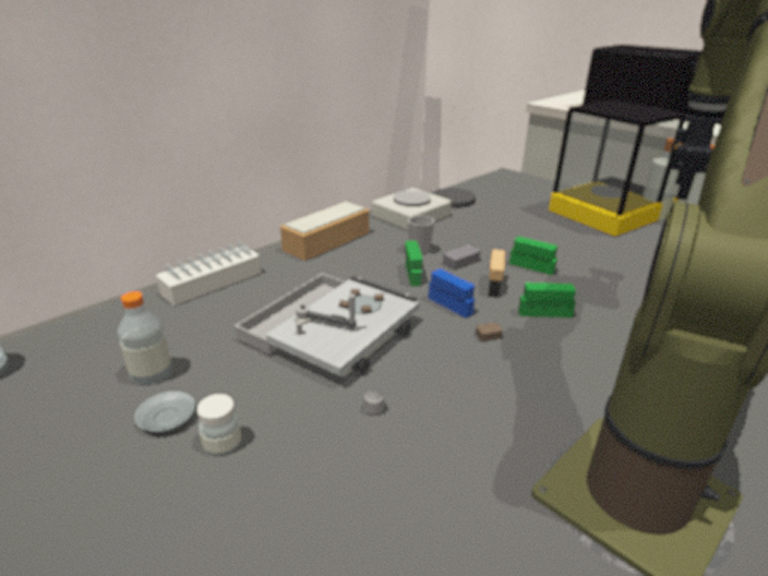

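```bash
python3 - <<'E'
from h import *
import pickle
t=imaging.snapshot('top');save(t,'crop_scr',(290,130,430,280),4);save(t,'crop_stage',(165,105,285,220),5)
pickle.dump({k:t[k] for k in t},open('t0.pkl','wb'))
im=t['image'].astype(int)
hsv=cv2.cvtColor(t['image'],cv2.COLOR_RGB2HSV)
m=((hsv[...,0]>8)&(hsv[...,0]<28)&(hsv[...,1]>80)&(hsv[...,2]>150)).astype(np.uint8);m[:,:320]=0;m[:180]=0;m[230:]=0;m[:,390:]=0
pts=np.argwhere(m)[:,::-1];print(len(pts),pts.min(0),pts.max(0))
W=np.array([at_z(t,u,v,0.07)[:2] for u,v in pts])
rc=cv2.minAreaRect((W*1000).astype(np.float32));print('top rect',rc)
c=W.mean(0);e,v=np.linalg.eigh(np.cov(W.T));print('centroid',c,'long axis deg',np.degrees(np.arctan2(v[1,1],v[0,1])))
print('depth z',[round(at_depth(t,u,v)[2],4) for u,v in [(352,210),(358,207),(365,203),(308,201),(245,174)]])
c0,_=ray(t,0,0);print('cam',c0)
# stage corners by eye px/1.5
for n,u,v,z in [('BL',187.5,213,.05),('BR',273,199,.05),('FR',264,143,.05),('FL',180,160,.05)]: print(n,at_z(t,u,v,z))
E
```

```text
393 [342 194] [375 219]
top rect ((479.5535583496094, -345.9806823730469), (32.05219268798828, 101.65156555175781), 32.909725189208984)
centroid [ 0.47937172 -0.34591928] long axis deg 122.78607541824688
depth z [np.float64(0.0734), np.float64(0.0702), np.float64(0.067), np.float64(0.0679), np.float64(0.0547)]
cam [ 0.46005962 -0.03078929  1.29836408]
BL [0.44638491 0.14726352 0.05      ]
BR [ 0.49410513 -0.10131842  0.05      ]
FR [ 0.65831191 -0.07074999  0.05      ]
FL [0.60116004 0.17470606 0.05      ]
```

View pics/crop_scr.png

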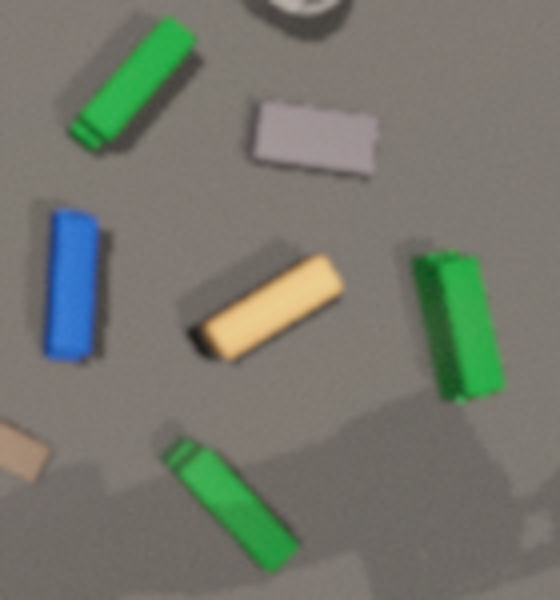

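View pics/crop_stage.png

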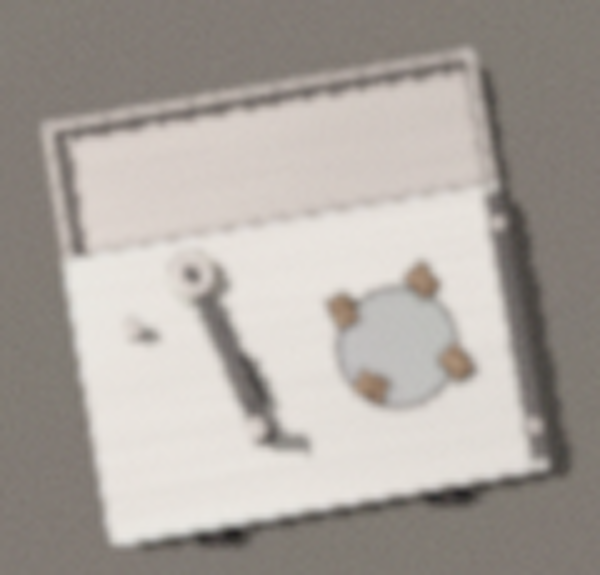

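```bash
cat >> h.py <<'E'
import os,json
if os.path.exists('stage.json'):
    SX,SY,SA=json.load(open('stage.json'))
    def S2W(x,y,z=0.05): c,s=np.cos(SA),np.sin(SA); return np.array([SX+c*x-s*y,SY+s*x+c*y,z])
    def W2S(p): c,s=np.cos(SA),np.sin(SA); dx,dy=p[0]-SX,p[1]-SY; return np.array([c*dx+s*dy,-s*dx+c*dy])
def tool_yaw(q): # rotation as matrix
    return R.from_quat(q).as_matrix()
E
python3 - <<'E'
from h import *
import pickle
from scipy.optimize import least_squares
t=pickle.load(open('t0.pkl','rb'))
O=[(112,545,-.085,.13,.05),(65,255,.085,.13,.05),(397,347,0,-.055,.05),(192,275,.06,.055,.081),(262,424,-.037,.03,.125),(135,325,.035,.094,.074)]
X=np.array([[o[2],o[3],o[4]] for o in O]);U=np.array([[165+o[0]/5,105+o[1]/5] for o in O])
def w(p): c,s=np.cos(p[2]),np.sin(p[2]); return np.c_[p[0]+c*X[:,0]-s*X[:,1],p[1]+s*X[:,0]+c*X[:,1],X[:,2]]
f=lambda p:(proj(t,w(p))-U).ravel()
o=least_squares(f,[.55,.03,.15],loss='soft_l1');print(o.x,f(o.x).reshape(-1,2).round(1))
json.dump(list(o.x),open('stage.json','w'))
E
python3 - <<'E'
from h import *
import pickle
t=pickle.load(open('t0.pkl','rb'))
for n,u,v in [('a',343,310),('b',423,280),('c',372,385),('d',457,362)]: print(n,W2S(at_z(t,165+u/5,105+v/5,.062)).round(4))
for n,u,v,z in [('jar',172/1.5,301/1.5,.075),('obj',286/1.5,358/1.5,.045),('rock',441/1.5,364/1.5,.022),('bluec',308,201,.07)]: p=at_z(t,u,v,z);print(n,p.round(3),W2S(p).round(3))
im=t['image'][:,:,::-1].copy();im=cv2.resize(im,None,fx=4,fy=4)
P=[S2W(x,y,.05) for x,y in [(-.085,-.13),(.085,-.13),(.085,.13),(-.085,.13)]]
cv2.polylines(im,[(proj(t,P)*4+2).astype(np.int32)],True,(0,0,255),1)
P=[S2W(.034*np.cos(a),-.055+.034*np.sin(a)) for a in np.linspace(0,6.28,40)]
cv2.polylines(im,[(proj(t,P)*4+2).astype(np.int32)],True,(0,255,0),1)
cv2.imwrite('pics/ov.png',im[400:900,620:1160])
E
```

```text
[0.55380049 0.03654678 0.19892945] [[ 0.1 -0.5]
 [ 0.1  0.5]
 [ 0.6 -0.2]
 [ 0.1 -0.8]
 [-0.8  0.5]
 [-0.2  0.3]]
a [ 0.0253 -0.0258]
b [ 0.0346 -0.0747]
c [-0.0207 -0.035 ]
d [-0.0159 -0.086 ]
jar [0.476 0.353 0.075] [-0.013  0.326]
obj [0.372 0.136 0.045] [-0.159  0.134]
rock [ 0.367 -0.169  0.022] [-0.224 -0.164]
bluec [ 0.491 -0.201  0.07 ] [-0.109 -0.22 ]
```

View pics/ov.png

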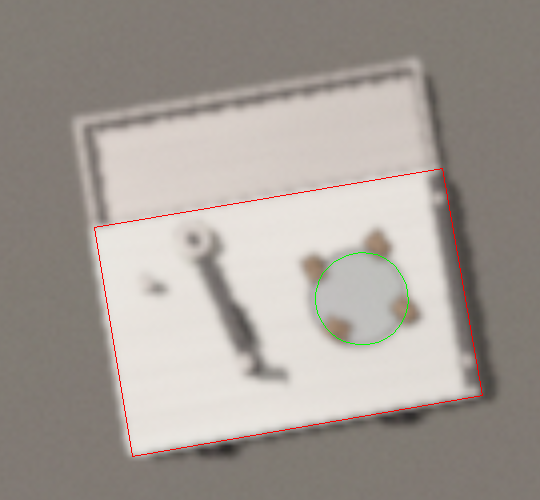

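```bash
cat >> h.py <<'E'
def go(x,y,z,yaw):
    """shift/turn for tool pointing down, tool x-axis at world yaw (deg)"""
    s=r.get_state();M=R.from_quat(s['eef_rot']);p=np.array(s['tool_pos'])
    T=R.from_euler('z',yaw,degrees=True)*R.from_euler('x',180,degrees=True)
    d=M.inv().apply(np.array([x,y,z])-p);rv=np.degrees((M.inv()*T).as_rotvec())
    print('t',round(s['clock'],2),'shift mm',(d*1000).round(1),'rot',rv.round(2),'F',np.round(s['contact_force'],1),'op',round(s['opening'],3),'q',np.round(s['q'],2))
def st():
    s=r.get_state();ax=R.from_quat(s['eef_rot']).as_matrix()
    print('t',round(s['clock'],2),'p',np.round(s['tool_pos'],4),'yaw',round(np.degrees(np.arctan2(ax[1,0],ax[0,0])),2),'zaxis',ax[:,2].round(3),'F',np.round(s['contact_force'],1),'op',round(s['opening'],3))
E
python3 -c "
from h import *
st();go(.479,-.346,.2,122.8)"
```

```text
t 0.95 p [ 0.2172 -0.5861  0.2638] yaw 20.33 zaxis [ 0. -0. -1.] F [ 0.9 -0.   0. ] op 1.0
t 0.95 shift mm [ 328.9 -134.2   63.8] rot [ 1.0000e-02  1.0000e-02 -1.0247e+02] F [ 0.9 -0.   0. ] op 1.0 q [ 1.25  0.69 -0.19  1.57  0.16  0.9  -0.22]
```

{"fn": "send_rows", "kwargs": {"moves": [0.033,-0.013,0.006,0,0,-7,0.066,-0.027,0.012,0,0,-14,0.099,-0.04,0.018,0,0,-21,0.132,-0.054,0.024,0,0,-28,0.165,-0.067,0.03,0,0,-35], "claw": -1, "grip_force": 40}}

```text
clock: 1.37
tool_pos: [0.3496, -0.4647, 0.2337]
eef_rot: [0.884, 0.467, 0.0, 0.0]
contact_force: [0.2, -0.7, 0.3]
opening: 1.001
```

```bash
python3 -c "
from h import *
go(.479,-.346,.2,122.8)"
```

```text
t 1.37 shift mm [171.   39.9  33.7] rot [ 2.000e-02  2.000e-02 -6.714e+01] F [ 0.2 -0.7  0.3] op 1.001 q [ 1.05  0.68 -0.34  1.73  0.3   0.78 -0.04]
```

{"fn": "send_rows", "kwargs": {"moves": [0.034,0.008,0.007,0,0,-7,0.068,0.016,0.013,0,0,-14,0.102,0.024,0.02,0,0,-21,0.136,0.032,0.027,0,0,-28,0.171,0.04,0.034,0,0,-35]}}

```text
clock: 1.78
tool_pos: [0.4801, -0.3453, 0.1996]
eef_rot: [0.701, 0.713, -0.0, 0.001]
contact_force: [0.4, -0.5, -0.3]
opening: 1.004
```

```bash
python3 -c "
from h import *
go(.479,-.346,.2,122.8)"
```

```text
t 1.78 shift mm [-0.7 -1.1 -0.4] rot [ 1.000e-02  6.000e-02 -3.184e+01] F [ 0.4 -0.5 -0.3] op 1.004 q [ 0.81  0.76 -0.47  1.73  0.46  0.77  0.13]
```

{"fn": "send_rows", "kwargs": {"moves": [-0.001,-0.001,0,0,0,-7,-0.001,-0.001,0,0,0,-14,-0.001,-0.001,0,0,0,-21,-0.001,-0.001,0,0,0,-28,-0.001,-0.001,0,0,0,-31.8]}}

```text
clock: 2.2
tool_pos: [0.4791, -0.3465, 0.1994]
eef_rot: [0.477, 0.879, -0.0, 0.0]
contact_force: [-0.6, -0.0, 1.0]
opening: 1.001
```

```bash
python3 - <<'E'
from h import *
w=imaging.snapshot('wrist');save(w,'w1')
go(.479,-.346,.052,122.8)
# wood in wrist
hsv=cv2.cvtColor(w['image'],cv2.COLOR_RGB2HSV)
m=((hsv[...,0]>8)&(hsv[...,0]<28)&(hsv[...,1]>70)&(hsv[...,2]>130)).astype(np.uint8)
n,l,s,c=cv2.connectedComponentsWithStats(m);i=1+np.argmax(s[1:,4]);print(s[i],c[i])
pts=np.argwhere(l==i)[:,::-1]
Wd=np.array([at_depth(w,u,v) for u,v in pts]);k=Wd[:,2]>.062;print('medz',np.median(Wd[:,2]),k.sum())
W=Wd[k];rc=cv2.minAreaRect((W[:,:2]*1000).astype(np.float32));print(rc,W.mean(0))
E
```

```text
t 2.25 shift mm [  0.6   0.4 147.4] rot [-0.01  0.05  0.31] F [-0.1 -0.3 -0.1] op 1.001 q [ 0.9   0.79 -0.63  1.72  0.6   0.83  0.57]
[ 232  135   37  116 3305] [249.88623298 191.77579425]
medz 0.06905015088776878 3211
((469.615966796875, -334.5264892578125), (29.748699188232422, 124.65278625488281), 32.73789596557617) [ 0.474514   -0.34237345  0.06979367]
```

View pics/w1.png

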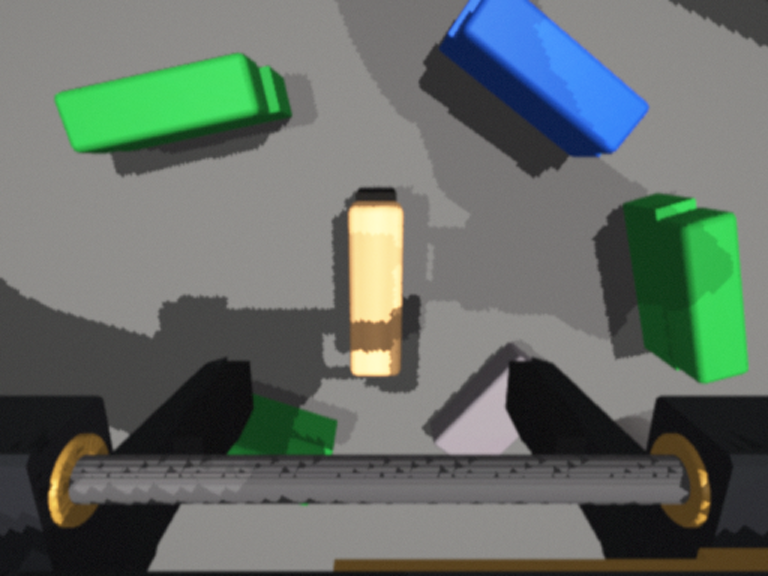

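{"fn": "send_rows", "kwargs": {"moves": [0,0,0.03,0,0,0.3,0,0,0.065,0,0,0.3,0,0,0.1,0,0,0.3,0,0,0.125,0,0,0.3,0,0,0.136,0,0,0.3]}}

```text
clock: 2.67
tool_pos: [0.4771, -0.3461, 0.0601]
eef_rot: [0.479, 0.878, -0.001, -0.002]
contact_force: [0.3, -0.1, -0.0]
opening: 0.998
```

{"fn": "send_rows", "kwargs": {"moves": [0,0,0,0,0,0,0,0,0,0,0,0,0,0,0,0,0,0,0,0,0,0,0,0,0,0,0,0,0,0], "claw": 1, "grip_force": 40}}

```text
clock: 3.08
tool_pos: [0.478, -0.3467, 0.0616]
eef_rot: [0.479, 0.878, -0.001, -0.001]
contact_force: [-0.0, -0.4, -0.3]
opening: 0.647
```

```bash
python3 - <<'E'
from h import *
st();w=imaging.snapshot('wrist');save(w,'w2')
E
```

```text
t 3.08 p [ 0.478  -0.3467  0.0616] yaw 122.7 zaxis [-0.002 -0.    -1.   ] F [-0.  -0.4 -0.3] op 0.647
```

View pics/w2.png

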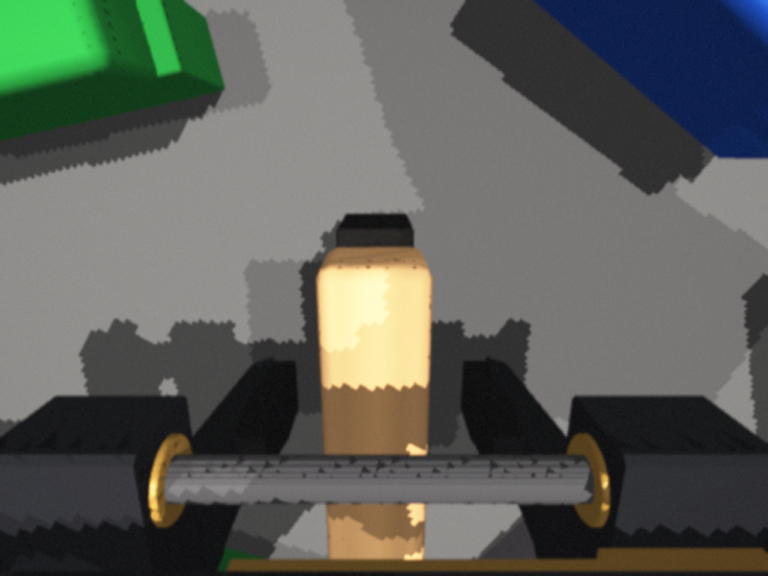

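Fingers are straddling the wooden grip at (375,350) and still closing.

{"fn": "send_rows", "kwargs": {"moves": [0,0,0,0,0,0,0,0,0,0,0,0,0,0,0,0,0,0,0,0,0,0,0,0,0,0,0,0,0,0]}}

```text
clock: 3.55
tool_pos: [0.4778, -0.3468, 0.0616]
eef_rot: [0.48, 0.878, -0.001, -0.001]
contact_force: [-0.5, 0.1, 3.2]
opening: 0.336
```

{"fn": "send_rows", "kwargs": {"moves": [0,0,0,0,0,0,0,0,0,0,0,0,0,0,0,0,0,0,0,0,0,0,0,0,0,0,0,0,0,0]}}

```text
clock: 3.97
tool_pos: [0.4778, -0.3468, 0.0616]
eef_rot: [0.479, 0.878, -0.001, -0.001]
contact_force: [-0.8, -0.1, 1.2]
opening: 0.339
```

```bash
python3 -c "
from h import *
st()"
```

```text
t 3.97 p [ 0.4778 -0.3468  0.0616] yaw 122.7 zaxis [-0.002 -0.001 -1.   ] F [-0.8 -0.1  1.2] op 0.339
```

{"fn": "send_rows", "kwargs": {"moves": [0,0,-0.015,0,0,0,0,0,-0.04,0,0,0,0,0,-0.07,0,0,0,0,0,-0.1,0,0,0,0,0,-0.12,0,0,0]}}

```text
clock: 4.38
tool_pos: [0.4785, -0.3466, 0.1836]
eef_rot: [0.479, 0.878, -0.001, -0.0]
contact_force: [1.4, -0.0, -1.7]
opening: 0.337
```

```bash
python3 - <<'E'
from h import *
w=imaging.snapshot('wrist');save(w,'w3')
p=S2W(-.062,-.058);print(p,np.degrees(SA))
go(p[0],p[1],.182,90+np.degrees(SA))
E
```

```text
[ 0.50448517 -0.03256183  0.05      ] 11.397817873186833
t 4.43 shift mm [251.9 190.4   3.7] rot [ 0.13  0.27 21.29] F [ 0.9 -0.2  0.3] op 0.336 q [ 0.89  0.8  -0.61  1.73  0.62  0.8   0.55]
```

View pics/w3.png

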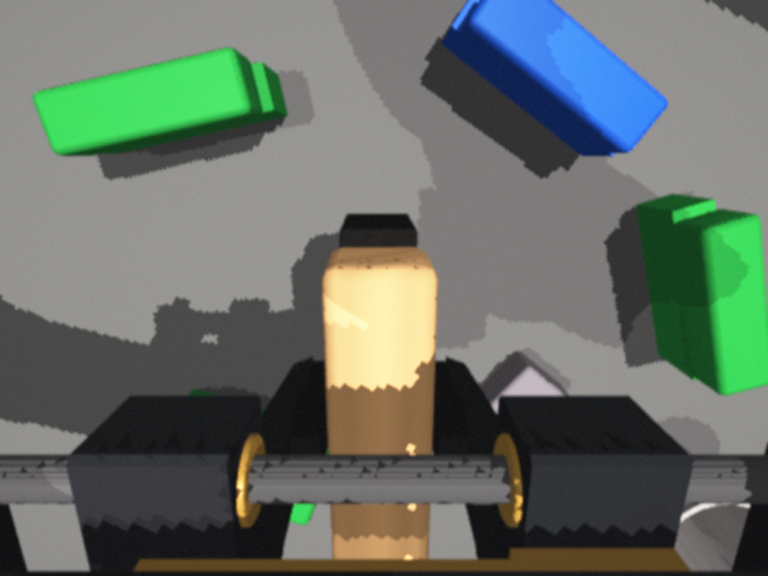

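{"fn": "send_rows", "kwargs": {"moves": [0.015,0.011,0,0,0,2,0.04,0.03,0,0,0,4,0.068,0.051,0,0,0,7,0.097,0.073,0,0,0,10,0.126,0.095,0,0,0,13]}}

```text
clock: 4.85
tool_pos: [0.4913, -0.1887, 0.1852]
eef_rot: [0.577, 0.817, -0.0, 0.002]
contact_force: [1.0, -0.2, -2.6]
opening: 0.334
```

```bash
python3 - <<'E'
from h import *
w=imaging.snapshot('wrist')
s=r.get_state();M=R.from_quat(s['eef_rot']);p=s['tool_pos']
for rr in (255,262,268):
    P=at_z(w,380/1.5,rr/1.5,p[2]+.0084);print(rr,M.inv().apply(P-p).round(4))
p=S2W(-.062,-.058)
go(p[0],p[1],.182,90+np.degrees(SA))
E
```

```text
255 [ 0.0448 -0.0043 -0.0083]
262 [ 0.043  -0.0044 -0.0083]
268 [ 0.0415 -0.0044 -0.0083]
t 4.9 shift mm [132.4  60.4   4.8] rot [ 0.35 -0.2   8.69] F [-0.3  6.3 -1. ] op 0.336 q [ 0.57  0.71 -0.52  1.94  0.57  0.63  0.05]
```

```bash
python3 - <<'E'
from h import *
p=S2W(-.062,-.054)
go(p[0],p[1],.182,90+np.degrees(SA))
E
```

```text
t 4.9 shift mm [136.4  61.    4.8] rot [ 0.35 -0.2   8.69] F [-0.3  6.3 -1. ] op 0.336 q [ 0.57  0.71 -0.52  1.94  0.57  0.63  0.05]
```

{"fn": "send_rows", "kwargs": {"moves": [0.03,0.014,0.001,0,0,2,0.062,0.028,0.002,0,0,4,0.095,0.043,0.003,0.2,0,6,0.12,0.055,0.004,0.3,-0.1,8,0.1364,0.061,0.005,0.4,-0.2,8.7]}}

```text
clock: 5.32
tool_pos: [0.5039, -0.0243, 0.1812]
eef_rot: [0.632, 0.775, 0.001, -0.001]
contact_force: [0.6, 0.3, -1.5]
opening: 0.333
```

```bash
python3 - <<'E'
from h import *
t=imaging.snapshot('top');save(t,'t2',(165,105,285,220),5)
p=S2W(-.062,-.054)
go(p[0],p[1],.1136,90+np.degrees(SA));st()
print(W2S(r.get_state()['tool_pos']))
E
```

```text
t 5.37 shift mm [-7.9 -1.8 67.6] rot [ 0.03 -0.29  0.45] F [ 0.2  2.5 -2.8] op 0.338 q [ 0.22  0.69 -0.43  2.    0.51  0.56 -0.36]
t 5.37 p [ 0.5039 -0.0209  0.1813] yaw 101.85 zaxis [-0.001  0.005 -1.   ] F [ 0.2  2.5 -2.8] op 0.338
[-0.06029502 -0.04645728]
```

View pics/t2.png

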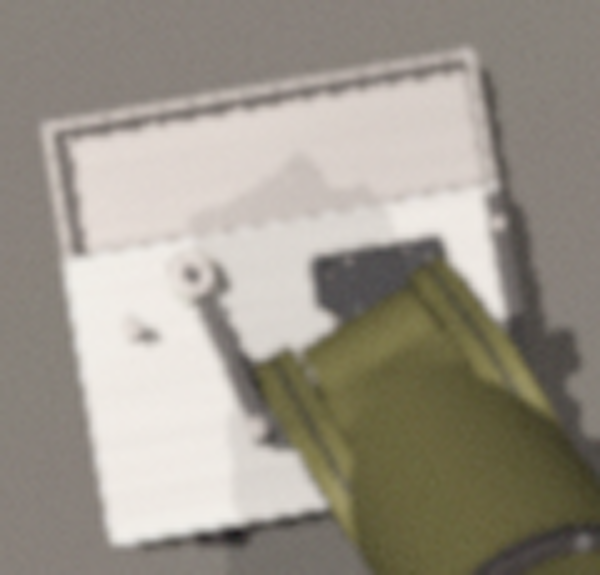

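{"fn": "send_rows", "kwargs": {"moves": [-0.004,-0.002,0.01,0,-0.2,0.4,-0.008,-0.002,0.02,0,-0.3,0.4,-0.008,-0.002,0.03,0,-0.3,0.4,-0.008,-0.002,0.04,0,-0.3,0.4,-0.008,-0.002,0.045,0,-0.3,0.4]}}

```text
clock: 5.78
tool_pos: [0.5026, -0.0304, 0.1343]
eef_rot: [0.634, 0.774, -0.001, -0.001]
contact_force: [-1.3, -0.1, -2.8]
opening: 0.337
```

```bash
python3 - <<'E'
from h import *
w=imaging.snapshot('wrist');save(w,'w4');s=imaging.snapshot('side');save(s,'s4',(140,150,320,280),4.4)
p=S2W(-.062,-.054)
go(p[0],p[1],.1136,90+np.degrees(SA));st()
print(W2S(r.get_state()['tool_pos']))
E
```

```text
t 5.88 shift mm [ 1.1  1.3 21.2] rot [-0.14  0.01 -0.01] F [-0.7  0.4 -2.1] op 0.334 q [ 0.18  0.76 -0.35  2.03  0.58  0.45 -0.41]
t 5.88 p [ 0.5027 -0.0299  0.1349] yaw 101.38 zaxis [-0.002 -0.001 -1.   ] F [-0.7  0.4 -2.1] op 0.334
[-0.06325708 -0.05505956]
```

View pics/w4.png

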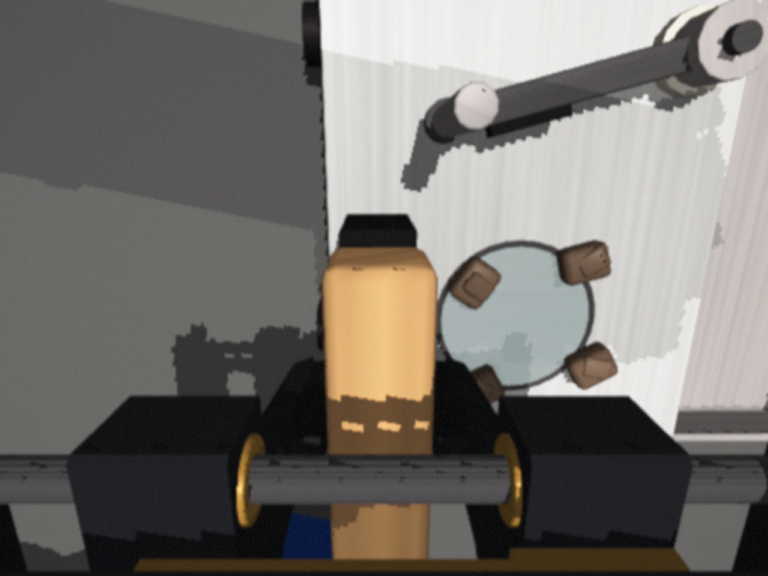

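View pics/s4.png

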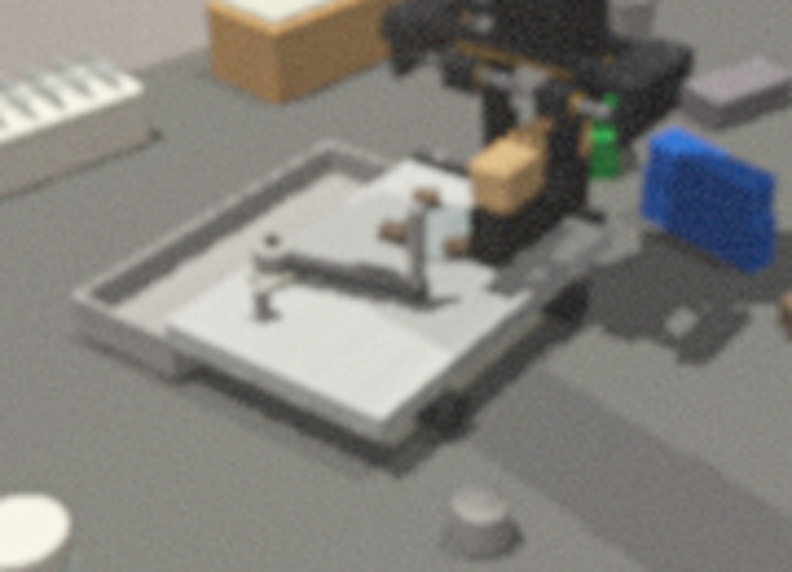

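{"fn": "send_rows", "kwargs": {"moves": [0.001,0.001,0.006,-0.1,0,0,0.001,0.001,0.012,-0.1,0,0,0.001,0.001,0.018,-0.1,0,0,0.001,0.001,0.021,-0.1,0,0,0.001,0.001,0.021,-0.1,0,0]}}

```text
clock: 6.3
tool_pos: [0.503, -0.0287, 0.1131]
eef_rot: [0.633, 0.774, -0.001, -0.001]
contact_force: [-0.4, 0.1, -1.3]
opening: 0.335
```

```bash
python3 - <<'E'
from h import *
p=S2W(.05,-.054)
go(p[0],p[1],.1136,90+np.degrees(SA));st()
print(W2S(r.get_state()['tool_pos']))
E
```

```text
t 6.3 shift mm [-1.000e-01  1.127e+02 -7.000e-01] rot [-0.11  0.01  0.  ] F [-0.4  0.1 -1.3] op 0.335 q [ 0.15  0.8  -0.31  2.04  0.61  0.39 -0.44]
t 6.3 p [ 0.503  -0.0287  0.1131] yaw 101.4 zaxis [-0.002 -0.    -1.   ] F [-0.4  0.1 -1.3] op 0.335
[-0.06271262 -0.05395424]
```

{"fn": "send_rows", "kwargs": {"moves": [0,0.006,0,0,0,0,0,0.014,0,0,0,0,0,0.022,0,0,0,0,0,0.031,0,0,0,0,0,0.04,0,0,0,0]}}

```text
clock: 6.72
tool_pos: [0.5438, -0.0205, 0.1134]
eef_rot: [0.633, 0.774, -0.0, -0.0]
contact_force: [-0.2, -0.3, -2.5]
opening: 0.337
```

```bash
python3 - <<'E'
from h import *
p=S2W(.05,-.054)
go(p[0],p[1],.1136,90+np.degrees(SA));st()
print(W2S(r.get_state()['tool_pos']))
w=imaging.snapshot('wrist');save(w,'w5')
E
```

```text
t 6.72 shift mm [-0.  71.1 -0.2] rot [-0.03 -0.   -0.01] F [-0.2 -0.3 -2.5] op 0.337 q [ 0.16  0.83 -0.35  1.92  0.58  0.49 -0.4 ]
t 6.72 p [ 0.5438 -0.0205  0.1134] yaw 101.39 zaxis [-0. -0. -1.] F [-0.2 -0.3 -2.5] op 0.337
[-0.02111304 -0.05395719]
```

View pics/w5.png

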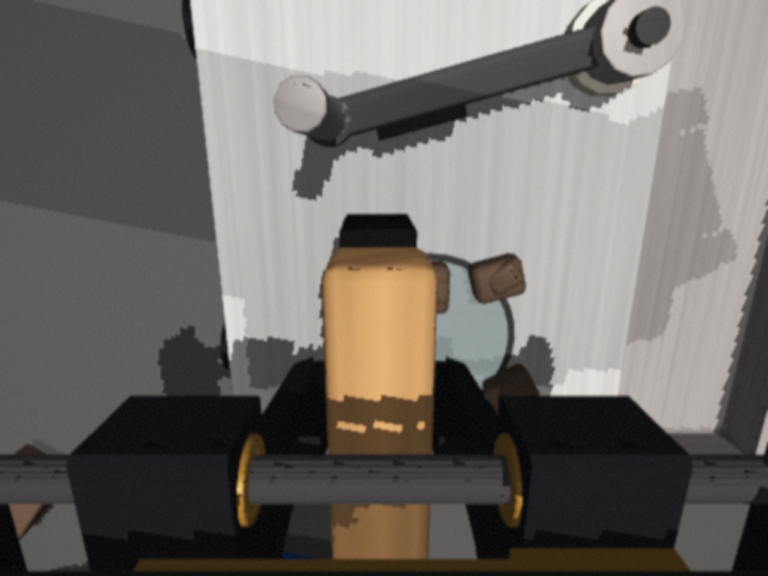

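{"fn": "send_rows", "kwargs": {"moves": [0,0.008,0,0,0,0,0,0.016,0,0,0,0,0,0.024,0,0,0,0,0,0.032,0,0,0,0,0,0.04,0,0,0,0]}}

```text
clock: 7.18
tool_pos: [0.5861, -0.0118, 0.1137]
eef_rot: [0.633, 0.774, 0.001, 0.001]
contact_force: [-0.5, -0.2, -2.3]
opening: 0.335
```

{"fn": "send_rows", "kwargs": {"moves": [0,0.008,0,0,0,0,0,0.016,0,0,0,0,0,0.024,0,0,0,0,0,0.032,0,0,0,0,0,0.036,0,0,0,0]}}

```text
clock: 7.6
tool_pos: [0.6226, -0.0043, 0.1139]
eef_rot: [0.634, 0.774, 0.002, 0.001]
contact_force: [-0.3, 0.5, -2.9]
opening: 0.336
```

```bash
python3 - <<'E'
from h import *
p=S2W(.086,-.054)
go(p[0],p[1],.1136,90+np.degrees(SA));st()
print(W2S(r.get_state()['tool_pos']))
w=imaging.snapshot('wrist');save(w,'w6')
E
```

```text
t 7.6 shift mm [-0.4 26.6  0.4] rot [ 0.25 -0.05 -0.02] F [-0.3  0.5 -2.9] op 0.336 q [ 0.15  0.91 -0.4   1.68  0.53  0.66 -0.33]
t 7.6 p [ 0.6226 -0.0043  0.1139] yaw 101.38 zaxis [ 0.004  0.002 -1.   ] F [-0.3  0.5 -2.9] op 0.336
[ 0.05941745 -0.05363291]
```

View pics/w6.png

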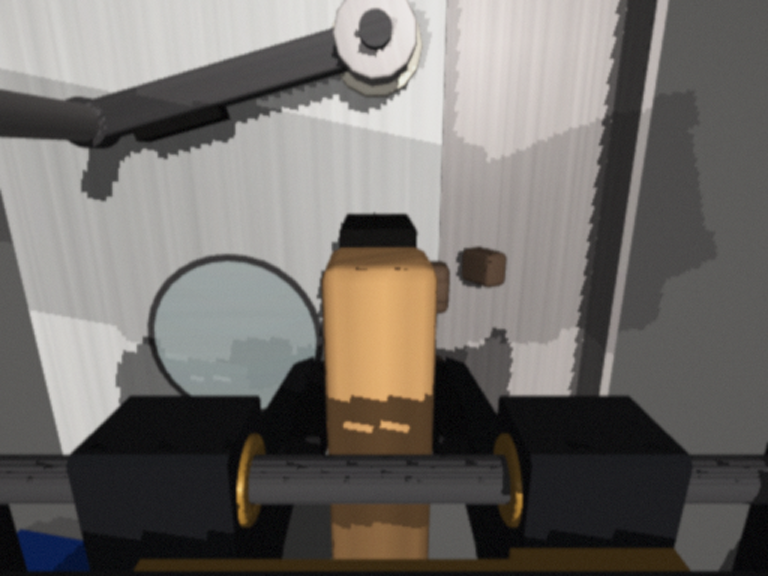

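{"fn": "send_rows", "kwargs": {"moves": [0,0.008,0,0.2,0,0,0,0.016,0,0.2,0,0,0,0.024,0,0.2,0,0,0,0.032,0,0.2,0,0,0,0.034,0,0.2,0,0]}}

```text
clock: 8.07
tool_pos: [0.6574, 0.003, 0.1141]
eef_rot: [0.633, 0.774, 0.002, 0.0]
contact_force: [-0.5, 0.0, -1.7]
opening: 0.334
```

```bash
python3 - <<'E'
from h import *
p=S2W(.086,-.054)
go(p[0],p[1],.1736,90+np.degrees(SA));st()
print(W2S(r.get_state()['tool_pos']))
w=imaging.snapshot('wrist');save(w,'w7')
w=imaging.snapshot('side');save(w,'s7',(140,130,320,280),4)
E
```

```text
t 8.07 shift mm [ -0.6  -8.7 -59.5] rot [ 0.16 -0.08 -0.01] F [-0.5  0.  -1.7] op 0.334 q [ 0.14  0.94 -0.42  1.56  0.51  0.74 -0.3 ]
t 8.07 p [0.6574 0.003  0.1141] yaw 101.38 zaxis [ 0.002  0.002 -1.   ] F [-0.5  0.  -1.7] op 0.334
[ 0.09488262 -0.05336652]
```

View pics/w7.png

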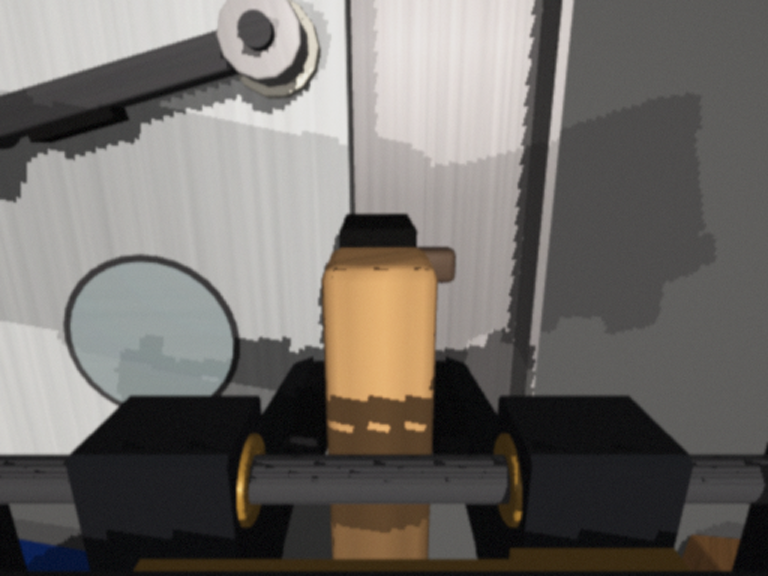

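View pics/s7.png

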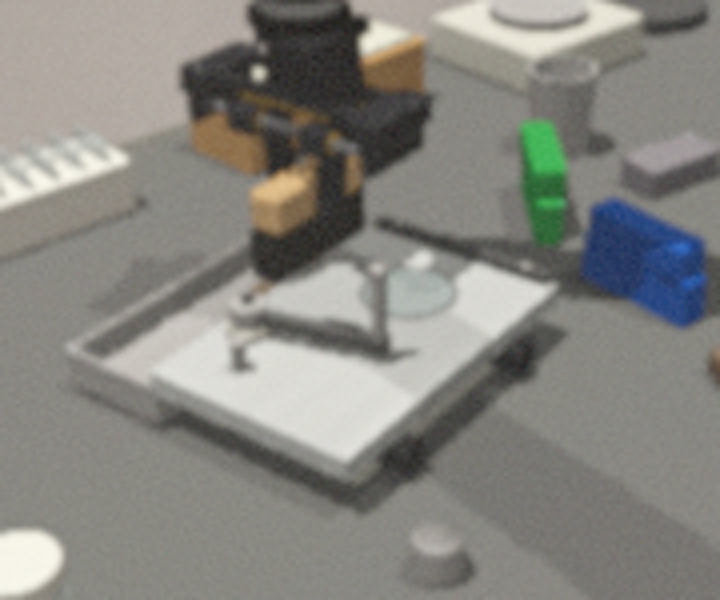

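{"fn": "send_rows", "kwargs": {"moves": [0,0,-0.01,0,0,0,0,0,-0.03,0,0,0,0,0,-0.055,0,0,0,0,0,-0.08,0,0,0,0,0,-0.1,0,0,0]}}

```text
clock: 8.58
tool_pos: [0.6559, 0.0025, 0.2165]
eef_rot: [0.633, 0.774, 0.001, 0.0]
contact_force: [-0.2, 0.0, -2.1]
opening: 0.333
```

```bash
python3 - <<'E'
from h import *
t=imaging.snapshot('top');save(t,'t8',(165,90,285,220),4.6)
w=imaging.snapshot('wrist');save(w,'w8')
st()
E
```

```text
t 8.68 p [0.658  0.003  0.2183] yaw 101.36 zaxis [ 0.009  0.002 -1.   ] F [ 0.7  0.4 -1.4] op 0.338
```

View pics/w8.png

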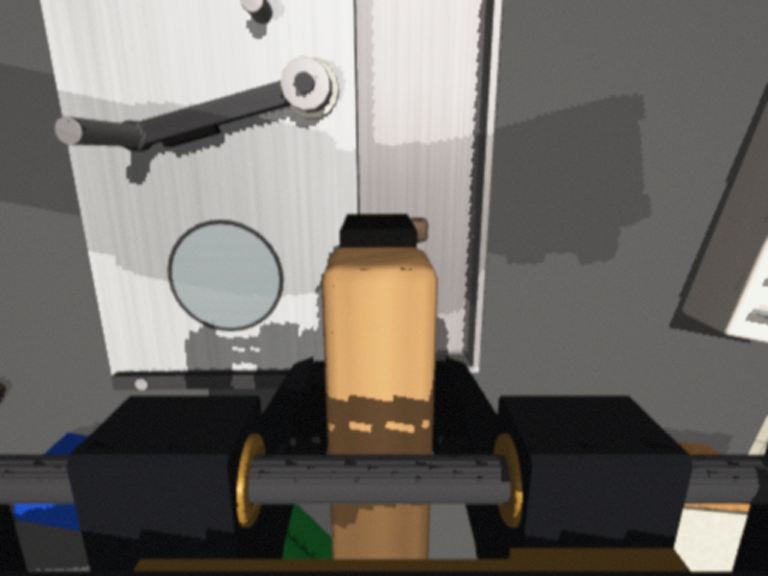

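View pics/t8.png

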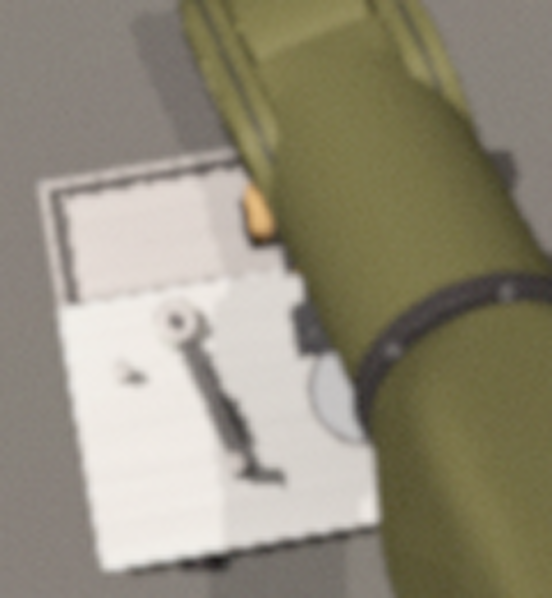

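```bash
python3 - <<'E'
from h import *
go(.478,-.347,.18,122.8)
E
```

```text
t 8.68 shift mm [-307.7 -245.7   36. ] rot [  0.5    0.07 -21.44] F [ 0.7  0.4 -1.4] op 0.338 q [ 0.17  0.81 -0.48  1.5   0.43  0.92 -0.24]
```

{"fn": "send_rows", "kwargs": {"moves": [-0.012,-0.01,0,0,0,-1,-0.034,-0.027,0,0,0,-3,-0.06,-0.048,0.002,0,0,-5,-0.087,-0.069,0.004,0.1,0,-7,-0.114,-0.091,0.006,0.2,0,-9]}}

```text
clock: 9.1
tool_pos: [0.5894, -0.1278, 0.2102]
eef_rot: [0.57, 0.822, 0.001, 0.001]
contact_force: [0.7, 0.0, -1.6]
opening: 0.337
```

```bash
python3 - <<'E'
from h import *
go(.478,-.347,.18,122.8)
E
```

```text
t 9.1 shift mm [-166.3 -181.2   29.6] rot [ 1.700e-01  1.000e-02 -1.227e+01] F [ 0.7  0.  -1.6] op 0.337 q [ 0.44  0.77 -0.53  1.68  0.5   0.83  0.04]
```

{"fn": "send_rows", "kwargs": {"moves": [-0.024,-0.026,0.004,0,0,-2,-0.048,-0.053,0.008,0,0,-4,-0.073,-0.08,0.012,0,0,-6,-0.098,-0.107,0.017,0,0,-8,-0.122,-0.133,0.02,0.1,0,-10]}}

```text
clock: 9.52
tool_pos: [0.5049, -0.2902, 0.1882]
eef_rot: [0.495, 0.869, -0.0, -0.001]
contact_force: [0.8, 0.8, -1.9]
opening: 0.335
```

```bash
python3 - <<'E'
from h import *
go(.478,-.347,.18,122.8)
t=imaging.snapshot('top');save(t,'t9',(165,90,285,220),4.6)
E
```

```text
t 9.52 shift mm [-35.2 -52.1   8.2] rot [-0.07 -0.11 -2.19] F [ 0.8  0.8 -1.9] op 0.335 q [ 0.78  0.79 -0.59  1.76  0.59  0.78  0.43]
```

View pics/t9.png

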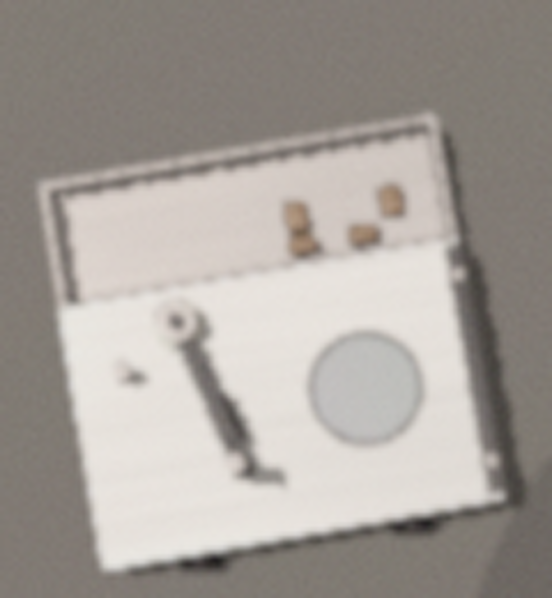

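```bash
python3 - <<'E'
from h import *
t=imaging.snapshot('top')
for u,v in [(296,217),(303,243),(364,234),(390,202)]:
    P=at_depth(t,165+u/4.6,90+v/4.6);print(P.round(3),W2S(P).round(4))
go(.478,-.347,.18,122.8)
E
```

```text
[0.677 0.033 0.023] [ 0.1205 -0.0277]
[0.66  0.028 0.027] [ 0.1022 -0.0294]
[ 0.666 -0.012  0.029] [ 0.1009 -0.0696]
[ 0.688 -0.028  0.027] [ 0.1191 -0.0899]
t 9.62 shift mm [-32.  -44.8   7.4] rot [-0.5  -0.04 -2.9 ] F [ 0.  -0.9 -2.5] op 0.335 q [ 0.78  0.79 -0.58  1.75  0.59  0.79  0.43]
```

{"fn": "send_rows", "kwargs": {"moves": [-0.015,-0.022,0.004,0,0,-1,-0.027,-0.04,0.007,0,0,-2,-0.035,-0.052,0.008,0,0,-2.2,-0.035,-0.052,0.008,0,0,-2.2,-0.035,-0.052,0.008,0,0,-2.2]}}

```text
clock: 10.03
tool_pos: [0.4721, -0.3532, 0.1785]
eef_rot: [0.485, 0.875, -0.003, -0.003]
contact_force: [0.6, 0.3, -1.4]
opening: 0.334
```

```bash
python3 - <<'E'
from h import *
go(.478,-.347,.0622,122.8)
E
```

```text
t 10.03 shift mm [  1.8   9.4 116.3] rot [-0.53 -0.16 -0.82] F [ 0.6  0.3 -1.4] op 0.334 q [ 0.89  0.81 -0.59  1.74  0.61  0.79  0.55]
```

{"fn": "send_rows", "kwargs": {"moves": [0.002,0.004,0.025,-0.3,-0.1,-0.8,0.002,0.007,0.05,-0.5,-0.2,-0.8,0.002,0.009,0.075,-0.5,-0.2,-0.8,0.002,0.009,0.095,-0.5,-0.2,-0.8,0.002,0.009,0.1,-0.5,-0.2,-0.8]}}

```text
clock: 10.45
tool_pos: [0.477, -0.3437, 0.0755]
eef_rot: [0.477, 0.879, 0.0, -0.003]
contact_force: [-1.5, 0.6, -2.4]
opening: 0.335
```

{"fn": "send_rows", "kwargs": {"moves": [0,0,0,0,0,0,0,0,0,0,0,0,0,0,0,0,0,0,0,0,0,0,0,0,0,0,0,0,0,0]}}

```text
clock: 10.87
tool_pos: [0.4777, -0.3441, 0.0766]
eef_rot: [0.478, 0.879, 0.0, -0.002]
contact_force: [-0.2, -0.9, -2.3]
opening: 0.335
```

```bash
python3 - <<'E'
from h import *
go(.478,-.347,.0622,122.8)
E
```

```text
t 10.87 shift mm [-2.7 -1.3 14.4] rot [-0.05 -0.17  0.15] F [-0.2 -0.9 -2.3] op 0.335 q [ 0.82  0.95 -0.49  1.79  0.74  0.6   0.45]
```

{"fn": "send_rows", "kwargs": {"moves": [0,0,0.004,0,-0.1,0,0,0,0.008,0,-0.2,0,0,0,0.012,0,-0.2,0,0,0,0.0145,0,-0.2,0,0,0,0.0148,0,-0.2,0]}}

```text
clock: 11.28
tool_pos: [0.4774, -0.344, 0.0616]
eef_rot: [0.478, 0.879, -0.001, -0.0]
contact_force: [-1.7, 0.2, 2.9]
opening: 0.335
```

```bash
python3 - <<'E'
from h import *
go(.478,-.347,.0616,122.8);st()
E
```

```text
t 11.28 shift mm [-2.8 -1.1  0. ] rot [-0.09  0.01  0.15] F [-1.7  0.2  2.9] op 0.335 q [ 0.81  0.97 -0.46  1.79  0.77  0.56  0.42]
t 11.28 p [ 0.4774 -0.344   0.0616] yaw 122.95 zaxis [-0.001 -0.001 -1.   ] F [-1.7  0.2  2.9] op 0.335
```

Standing on the bench (force +2.9 N). Release.

{"fn": "send_rows", "kwargs": {"moves": [0,0,0,0,0,0,0,0,0,0,0,0,0,0,0,0,0,0,0,0,0,0,0,0,0,0,0,0,0,0], "claw": -1}}

```text
clock: 11.7
tool_pos: [0.4775, -0.3441, 0.0617]
eef_rot: [0.478, 0.879, -0.001, -0.0]
contact_force: [0.0, -0.5, -0.3]
opening: 0.693
```

{"fn": "send_rows", "kwargs": {"moves": [0,0,0,0,0,0,0,0,0,0,0,0,0,0,0,0,0,0,0,0,0,0,0,0,0,0,0,0,0,0]}}

```text
clock: 12.12
tool_pos: [0.4775, -0.3441, 0.0617]
eef_rot: [0.478, 0.879, -0.001, -0.0]
contact_force: [-0.8, 0.4, -0.3]
opening: 0.997
```

{"fn": "send_rows", "kwargs": {"moves": [0,0,-0.01,0,0,0,0,0,-0.035,0,0,0,0,0,-0.065,0,0,0,0,0,-0.1,0,0,0,0,0,-0.13,0,0,0]}}

```text
clock: 12.53
tool_pos: [0.4777, -0.3437, 0.1942]
eef_rot: [0.477, 0.879, -0.0, 0.0]
contact_force: [1.1, -0.4, -0.2]
opening: 1.001
```

```bash
python3 - <<'E'
from h import *
w=imaging.snapshot('wrist');save(w,'w10');st()
for a,b in [(0,0),(1,1)]: pass
shut=S2W(-.037,.03);op=S2W(-.013,.123);print(shut,op, S2W(.06,.055))
E
```

```text
t 12.58 p [ 0.4808 -0.3448  0.1998] yaw 122.95 zaxis [ 0.008 -0.006 -1.   ] F [1.1 0.8 2.9] op 0.999
[0.51160158 0.0586432  0.05      ] [0.5167496 0.154552  0.05     ] [0.60174811 0.1023193  0.05      ]
```

View pics/w10.png

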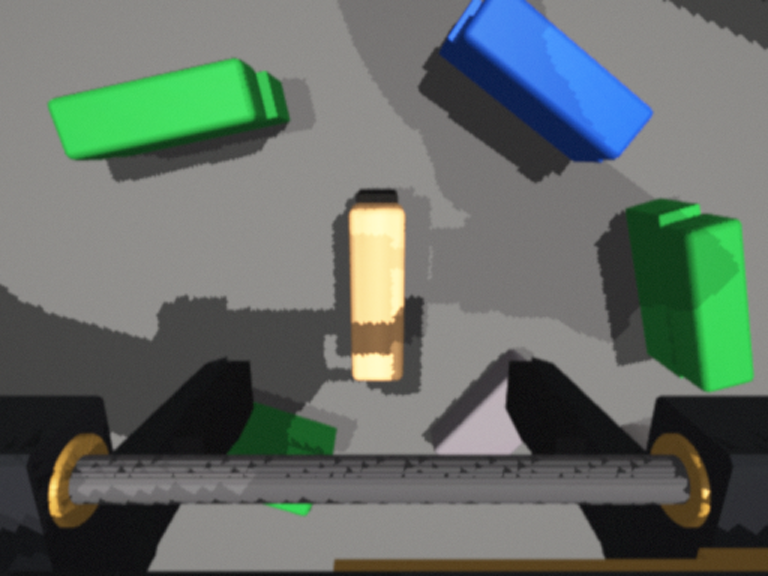

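```bash
python3 - <<'E'
from h import *
go(.5116,.0586,.2,205.8)
E
```

```text
t 12.58 shift mm [321.7 245.3  -2.2] rot [ -0.2    0.59 -82.85] F [1.1 0.8 2.9] op 0.999 q [ 0.89  0.78 -0.62  1.73  0.6   0.82  0.57]
```

{"fn": "send_rows", "kwargs": {"moves": [0.015,0.012,-0.002,0,0,-5,0.04,0.031,-0.002,0,0,-11,0.068,0.052,-0.002,0,0.2,-18,0.096,0.073,-0.002,0,0.4,-25,0.124,0.095,-0.002,0,0.5,-32]}}

```text
clock: 13.0
tool_pos: [0.4928, -0.1879, 0.2017]
eef_rot: [0.214, 0.977, -0.0, 0.001]
contact_force: [1.2, 0.4, -0.3]
opening: 1.0
```

```bash
python3 - <<'E'
from h import *
go(.5116,.0586,.2,205.8)
E
```

```text
t 13.0 shift mm [ 86.1 231.8   1.6] rot [-4.000e-02  1.300e-01 -5.056e+01] F [ 1.2  0.4 -0.3] op 1.0 q [ 0.72  0.75 -0.75  1.91  0.72  0.78  0.7 ]
```

{"fn": "send_rows", "kwargs": {"moves": [0.012,0.031,0,0,0,-7,0.023,0.063,0,0,0,-14,0.035,0.095,0,0,0,-21,0.047,0.127,0,0,0,-28,0.059,0.159,0,0,0,-35]}}

```text
clock: 13.42
tool_pos: [0.5057, -0.0175, 0.2023]
eef_rot: [-0.092, 0.996, -0.001, 0.001]
contact_force: [-0.8, -0.8, -0.1]
opening: 1.002
```

```bash
python3 - <<'E'
from h import *
go(.5116,.0586,.2,205.8)
E
```

```text
t 13.42 shift mm [-19.8  73.7   2.2] rot [ -0.12   0.14 -15.22] F [-0.8 -0.8 -0.1] op 1.002 q [ 0.46  0.76 -0.88  1.97  0.83  0.82  0.86]
```

{"fn": "send_rows", "kwargs": {"moves": [-0.007,0.025,0.001,0,0,-6,-0.014,0.05,0.002,0,0,-11,-0.018,0.066,0.002,0,0,-15,-0.02,0.073,0.002,0,0,-15.2,-0.02,0.073,0.002,0,0,-15.2]}}

```text
clock: 13.83
tool_pos: [0.512, 0.0598, 0.2007]
eef_rot: [-0.224, 0.975, -0.0, 0.002]
contact_force: [0.3, -0.2, 0.6]
opening: 0.999
```

```bash
python3 - <<'E'
from h import *
w=imaging.snapshot('wrist');save(w,'w11')
go(.5116,.0586,.103,205.8)
print(proj(w,S2W(-.037,.03,.125))*1.5,[d for d in imaging.pinpoint('post',w)][:2])
E
```

```text
t 13.88 shift mm [ 0.1  1.2 97.4] rot [-0.18  0.11 -0.08] F [ 0.6 -0.5 -0.2] op 0.997 q [ 0.34  0.8  -0.94  1.94  0.86  0.87  0.95]
[[373.59203923 328.38932145]] [{'point': [0.5002, 0.532], 'score': 0.79}]
```

View pics/w11.png

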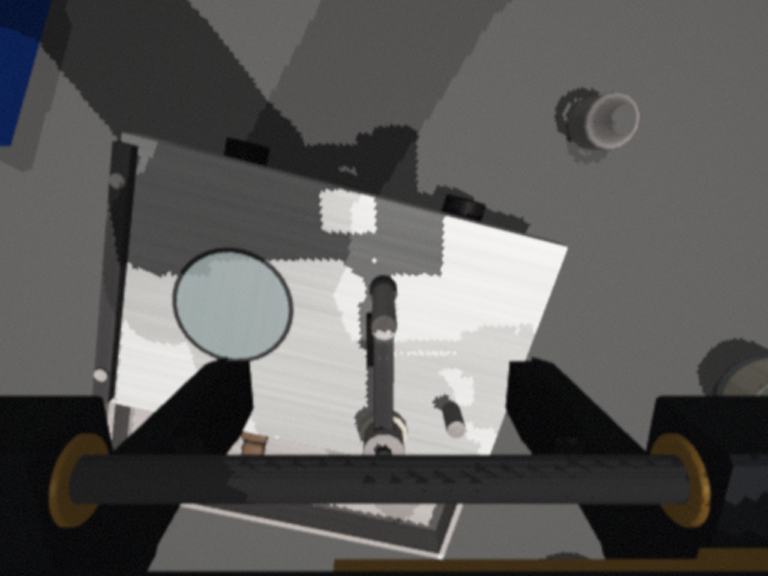

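{"fn": "send_rows", "kwargs": {"moves": [0,0.001,0.02,0,0,0,0,0.001,0.045,0,0,0,0,0.001,0.07,0,0,0,0,0.001,0.09,0,0,0,0,0.001,0.097,-0.2,0,0]}}

```text
clock: 14.35
tool_pos: [0.5104, 0.0544, 0.1007]
eef_rot: [-0.22, 0.975, -0.001, -0.002]
contact_force: [-1.0, 0.4, -0.4]
opening: 0.999
```

{"fn": "send_rows", "kwargs": {"moves": [0,0,0,0,0,0,0,0,0,0,0,0,0,0,0,0,0,0,0,0,0,0,0,0,0,0,0,0,0,0], "claw": 0.4, "grip_force": 30}}

```text
clock: 14.77
tool_pos: [0.511, 0.0545, 0.1017]
eef_rot: [-0.22, 0.976, -0.001, -0.001]
contact_force: [0.5, -0.7, -0.3]
opening: 0.646
```

```bash
python3 - <<'E'
from h import *
w=imaging.snapshot('wrist');save(w,'w12')
go(.5116,.0586,.103,205.8)
s=imaging.snapshot('side');save(s,'s12',(140,130,320,280),4)
E
```

```text
t 14.82 shift mm [-2.4  3.4 -1.5] rot [-0.1  -0.13 -0.38] F [-0.1  0.2 -0.4] op 0.6 q [ 0.26  0.94 -0.79  2.    1.08  0.71  0.77]
```

View pics/w12.png

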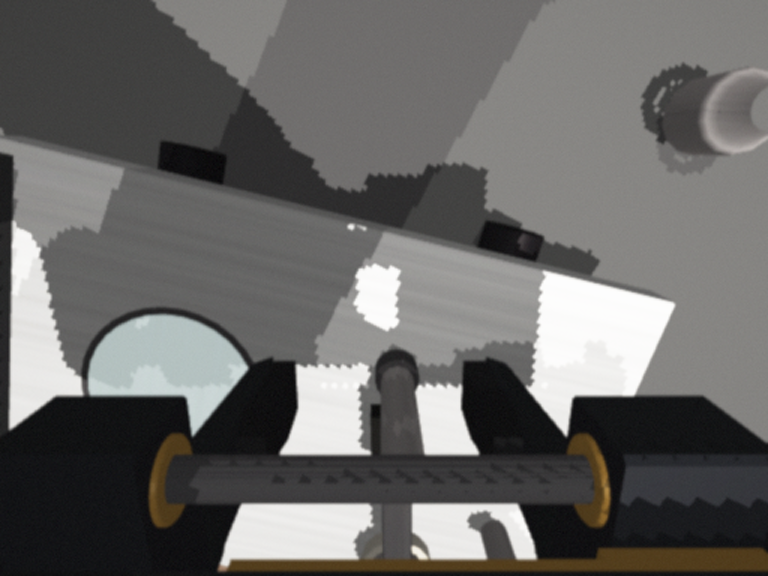

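View pics/s12.png

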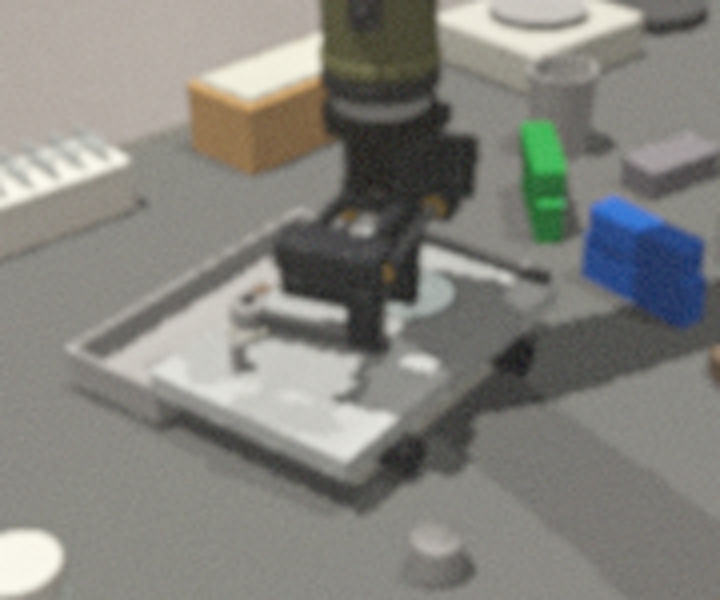

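{"fn": "send_rows", "kwargs": {"moves": [-0.001,0.001,-0.001,0,0,0,-0.002,0.003,-0.001,0,0,0,-0.002,0.003,-0.001,0,0,0,-0.002,0.003,-0.001,0,0,0,-0.002,0.003,-0.001,0,0,0], "claw": 1, "grip_force": 30}}

```text
clock: 15.28
tool_pos: [0.5111, 0.0587, 0.1024]
eef_rot: [-0.22, 0.975, -0.0, -0.001]
contact_force: [-3.2, 6.6, 0.1]
opening: 0.178
```

{"fn": "send_rows", "kwargs": {"moves": [0,0,0,0,0,0,0,0,0,0,0,0,0,0,0,0,0,0,0,0,0,0,0,0,0,0,0,0,0,0]}}

```text
clock: 15.7
tool_pos: [0.5101, 0.0606, 0.1024]
eef_rot: [-0.221, 0.975, 0.001, -0.001]
contact_force: [-3.1, 5.3, -0.1]
opening: 0.125
```

```bash
cat >> h.py <<'E'
def arc(th0=None):
    """pose waypoints for joint angles, in tool frame now. stage->tcp for joint angle th"""
    s=r.get_state();M=R.from_quat(s['eef_rot']);p=np.array(s['tool_pos'])
    piv=S2W(.06,.055)[:2]
    v=p[:2]-piv;rad=np.hypot(*v);ang=np.degrees(np.arctan2(v[1],v[0]));th=(194.45+np.degrees(SA)-ang)%360
    print('radius mm',(rad*1000).round(1),'arm deg',th.round(2),'rad',np.radians(th).round(3))
    yaw=np.degrees(np.arctan2(M.as_matrix()[1,0],M.as_matrix()[0,0]))
    for d in (3,6,9,12,15,18,20):
        a=np.radians(ang-d);q=np.r_[piv+rad*np.array([np.cos(a),np.sin(a)]),.103]
        T=R.from_euler('z',205.8-th-d,degrees=True)*R.from_euler('x',180,degrees=True)
        print(d,(M.inv().apply(q-p)*1000).round(1),np.degrees((M.inv()*T).as_rotvec()).round(2))
E
python3 - <<'E'
from h import *
st();arc()
E
```

```text
t 15.7 p [0.5101 0.0606 0.1024] yaw -154.44 zaxis [-0.003  0.002 -1.   ] F [-3.1  5.3 -0.1] op 0.125
radius mm 100.7 arm deg 1.36 rad 0.024
3 [-0.2  5.3 -0.6] [ 0.16 -0.13  4.12]
6 [-0.7 10.5 -0.6] [ 0.16 -0.13  7.12]
9 [-1.5 15.7 -0.6] [ 0.16 -0.14 10.12]
12 [-2.6 20.9 -0.5] [ 0.15 -0.14 13.12]
15 [-3.9 26.  -0.5] [ 0.15 -0.15 16.12]
18 [-5.5 31.  -0.5] [ 0.15 -0.15 19.12]
20 [-6.7 34.3 -0.5] [ 0.14 -0.15 21.12]
```

{"fn": "send_rows", "kwargs": {"moves": [0,0.005,-0.0005,0,0,3,-0.0007,0.0105,-0.0005,0,0,6,-0.0015,0.0157,-0.0005,0,0,9,-0.0026,0.0209,-0.0005,0,0,12,-0.004,0.026,-0.0005,0,0,15]}}

```text
clock: 16.12
tool_pos: [0.502, 0.084, 0.1024]
eef_rot: [-0.09, 0.996, -0.001, -0.002]
contact_force: [-1.2, -2.1, -0.9]
opening: 0.128
```

```bash
python3 - <<'E'
from h import *
st();arc()
E
```

```text
t 16.12 p [0.502  0.084  0.1024] yaw -169.64 zaxis [-0.005 -0.002 -1.   ] F [-1.2 -2.1 -0.9] op 0.128
radius mm 101.4 arm deg 15.42 rad 0.269
3 [-0.1  5.3 -0.6] [-0.07 -0.28  2.98]
6 [-0.5 10.6 -0.6] [-0.08 -0.28  5.98]
9 [-1.2 15.9 -0.6] [-0.09 -0.27  8.98]
12 [-2.2 21.1 -0.6] [-0.09 -0.27 11.98]
15 [-3.4 26.2 -0.6] [-0.1  -0.27 14.98]
18 [-4.9 31.3 -0.6] [-0.11 -0.27 17.98]
20 [-6.1 34.7 -0.6] [-0.11 -0.26 19.98]
```

Turning as intended (0.27 rad).

{"fn": "send_rows", "kwargs": {"moves": [-0.0005,0.005,-0.0005,0,0,3,-0.001,0.0106,-0.0005,0,0,6,-0.0017,0.0159,-0.0005,0,-0.2,9,-0.0027,0.021,-0.0005,0,-0.2,12,-0.004,0.0262,-0.0005,0,-0.2,15]}}

```text
clock: 16.53
tool_pos: [0.4999, 0.1087, 0.1024]
eef_rot: [0.042, 0.999, -0.003, -0.002]
contact_force: [-3.1, -2.8, 1.1]
opening: 0.129
```

```bash
python3 - <<'E'
from h import *
st();arc()
E
```

```text
t 16.53 p [0.4999 0.1087 0.1024] yaw 175.19 zaxis [-0.004 -0.006 -1.   ] F [-3.1 -2.8  1.1] op 0.129
radius mm 102.0 arm deg 29.44 rad 0.514
3 [-0.   5.3 -0.7] [-0.35 -0.19  1.83]
6 [-0.3 10.7 -0.7] [-0.35 -0.18  4.83]
9 [-0.9 16.  -0.7] [-0.36 -0.17  7.83]
12 [-1.8 21.2 -0.8] [-0.36 -0.16 10.83]
15 [-2.9 26.5 -0.8] [-0.37 -0.15 13.83]
18 [-4.3 31.6 -0.8] [-0.37 -0.14 16.83]
20 [-5.4 35.  -0.9] [-0.37 -0.13 18.83]
```

{"fn": "send_rows", "kwargs": {"moves": [-0.0005,0.005,-0.0005,0,0,2.5,-0.001,0.0106,-0.0005,-0.2,0,5,-0.0016,0.0159,-0.0005,-0.3,-0.2,8,-0.0025,0.021,-0.0005,-0.3,-0.2,11,-0.0035,0.0262,-0.0007,-0.3,-0.2,14]}}

```text
clock: 16.95
tool_pos: [0.5039, 0.1329, 0.1024]
eef_rot: [0.165, 0.986, -0.003, -0.001]
contact_force: [-3.4, -1.6, -0.4]
opening: 0.121
```

```bash
python3 - <<'E'
from h import *
st();arc()
w=imaging.snapshot('wrist');save(w,'w13')
E
```

```text
t 16.95 p [0.5039 0.1329 0.1024] yaw 161.04 zaxis [-0.003 -0.005 -1.   ] F [-3.4 -1.6 -0.4] op 0.121
radius mm 102.5 arm deg 43.19 rad 0.754
3 [ 0.   5.4 -0.6] [-0.33 -0.05  1.43]
6 [-0.3 10.7 -0.7] [-0.33 -0.04  4.43]
9 [-0.8 16.1 -0.7] [-0.33 -0.03  7.43]
12 [-1.6 21.4 -0.7] [-0.33 -0.03 10.43]
15 [-2.7 26.6 -0.8] [-0.33 -0.02 13.43]
18 [-4.1 31.8 -0.8] [-3.300e-01 -1.000e-02  1.643e+01]
20 [-5.2 35.2 -0.8] [-0.33 -0.   18.43]
```

View pics/w13.png

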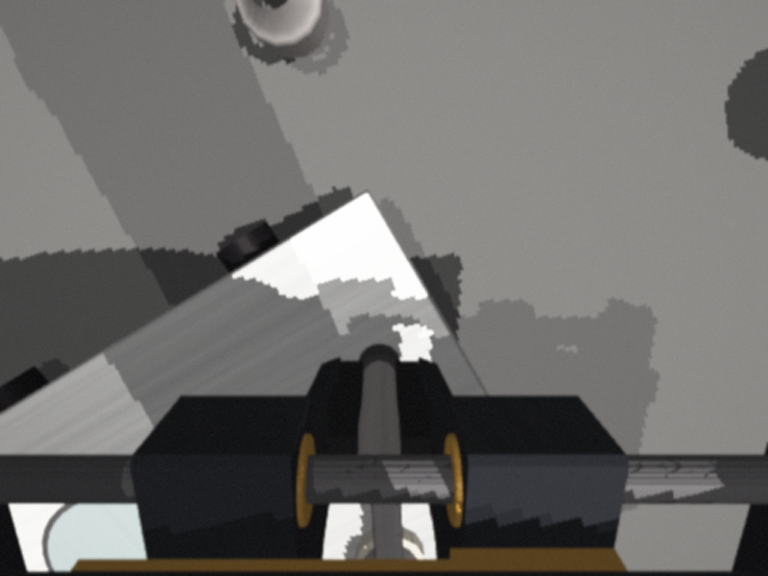

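{"fn": "send_rows", "kwargs": {"moves": [-0.0005,0.0045,-0.0005,0,0,2.5,-0.001,0.009,-0.0005,-0.2,0,5,-0.0014,0.0135,-0.0005,-0.3,0,7.5,-0.002,0.018,-0.0005,-0.3,0,10,-0.0026,0.0214,-0.0007,-0.3,0,11.5]}}

```text
clock: 17.42
tool_pos: [0.5118, 0.1522, 0.1024]
eef_rot: [0.264, 0.965, -0.002, -0.001]
contact_force: [-5.4, -1.7, -0.2]
opening: 0.127
```

```bash
python3 - <<'E'
from h import *
st();arc()
E
```

```text
t 17.42 p [0.5118 0.1522 0.1024] yaw 149.43 zaxis [-0.004 -0.002 -1.   ] F [-5.4 -1.7 -0.2] op 0.127
radius mm 102.8 arm deg 54.87 rad 0.958
3 [ 0.   5.4 -0.6] [-0.23 -0.11  1.5 ]
6 [-0.3 10.8 -0.6] [-0.23 -0.11  4.5 ]
9 [-0.8 16.1 -0.6] [-0.23 -0.1   7.5 ]
12 [-1.7 21.4 -0.7] [-0.23 -0.09 10.5 ]
15 [-2.8 26.7 -0.7] [-0.24 -0.09 13.5 ]
18 [-4.2 31.9 -0.7] [-0.24 -0.08 16.5 ]
20 [-5.2 35.3 -0.7] [-0.24 -0.08 18.5 ]
```

Now ease into the stop, a few mm beyond.

{"fn": "send_rows", "kwargs": {"moves": [0,0.002,-0.0003,0,0,0.5,0,0.0035,-0.0003,0,0,1,-0.0003,0.005,-0.0003,-0.2,0,1.5,-0.0003,0.0065,-0.0003,-0.2,0,1.8,-0.0003,0.008,-0.0003,-0.2,0,2]}}

```text
clock: 17.83
tool_pos: [0.5146, 0.1571, 0.1023]
eef_rot: [0.281, 0.96, -0.002, -0.002]
contact_force: [-7.2, -6.1, 5.2]
opening: 0.128
```

```bash
python3 - <<'E'
from h import *
st();arc()
E
```

```text
t 17.83 p [0.5146 0.1571 0.1023] yaw 147.41 zaxis [-0.005 -0.003 -1.   ] F [-7.2 -6.1  5.2] op 0.128
radius mm 103.0 arm deg 58.01 rad 1.012
3 [-0.1  5.4 -0.7] [-0.31 -0.15  2.62]
6 [-0.5 10.8 -0.8] [-0.31 -0.14  5.62]
9 [-1.1 16.1 -0.8] [-0.32 -0.13  8.62]
12 [-2.1 21.4 -0.8] [-0.32 -0.12 11.62]
15 [-3.3 26.7 -0.8] [-0.32 -0.11 14.62]
18 [-4.8 31.8 -0.9] [-0.33 -0.1  17.62]
20 [-5.9 35.3 -0.9] [-0.33 -0.1  19.62]
```

{"fn": "send_rows", "kwargs": {"moves": [0,0.001,0,0,0,0,0,0.002,0,0,0,0,0,0.003,0,0,0,0,0,0.0045,0,0,0,0,0,0.0045,0,0,0,0]}}

```text
clock: 18.25
tool_pos: [0.5147, 0.1573, 0.1022]
eef_rot: [0.281, 0.96, -0.006, -0.003]
contact_force: [-8.8, -7.9, 8.9]
opening: 0.128
```

```bash
python3 - <<'E'
from h import *
st();arc()
w=imaging.snapshot('wrist');save(w,'w14');s=imaging.snapshot('side');save(s,'s14');t=imaging.snapshot('top');save(t,'t14')
st()
E
```

```text
t 18.25 p [0.5147 0.1573 0.1022] yaw 147.36 zaxis [-0.01 -0.01 -1.  ] F [-8.8 -7.9  8.9] op 0.128
radius mm 103.0 arm deg 58.14 rad 1.015
3 [-0.1  5.4 -0.9] [-0.79 -0.13  2.7 ]
6 [-0.5 10.8 -1. ] [-0.8  -0.11  5.7 ]
9 [-1.2 16.1 -1. ] [-0.8  -0.09  8.7 ]
12 [-2.1 21.4 -1.1] [-0.8  -0.06 11.7 ]
15 [-3.3 26.7 -1.2] [-0.81 -0.04 14.7 ]
18 [-4.8 31.8 -1.3] [-0.81 -0.02 17.7 ]
20 [-6.  35.2 -1.3] [-8.10e-01 -1.00e-02  1.97e+01]
t 18.4 p [0.5147 0.1573 0.1022] yaw 147.36 zaxis [-0.009 -0.01  -1.   ] F [-8.7 -6.8  8.9] op 0.13
```

View pics/w14.png

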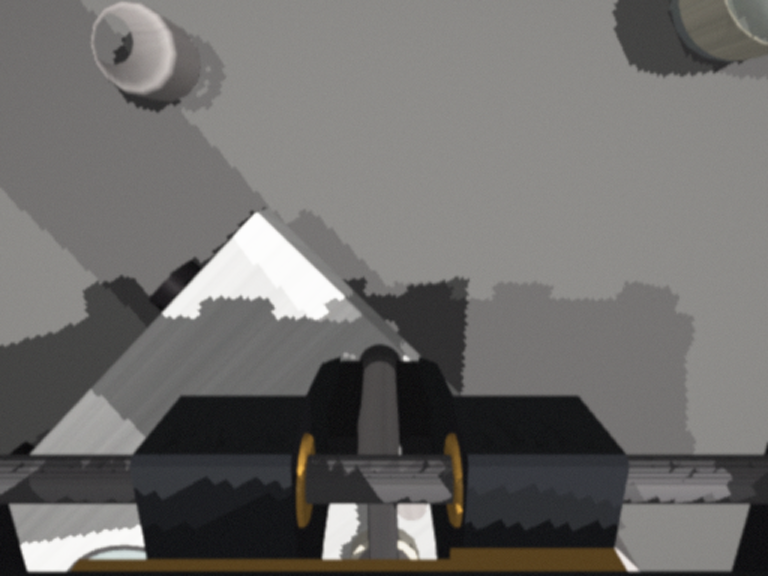

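View pics/s14.png

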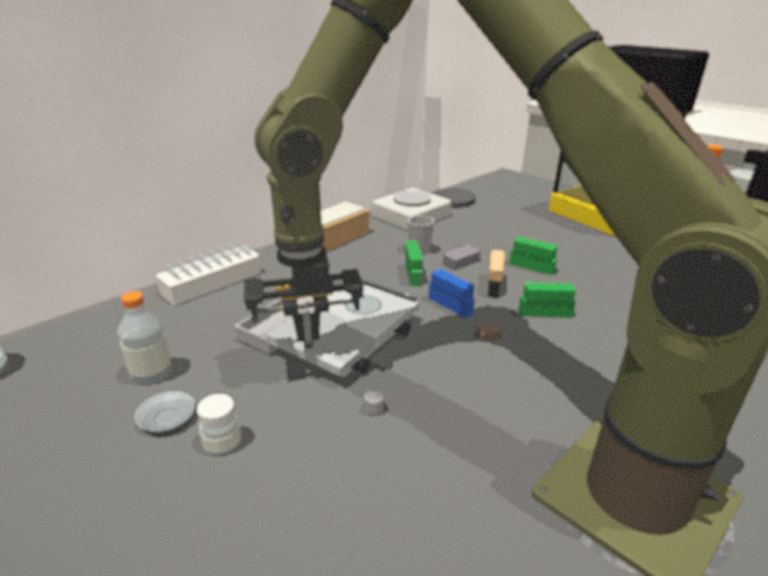

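View pics/t14.png

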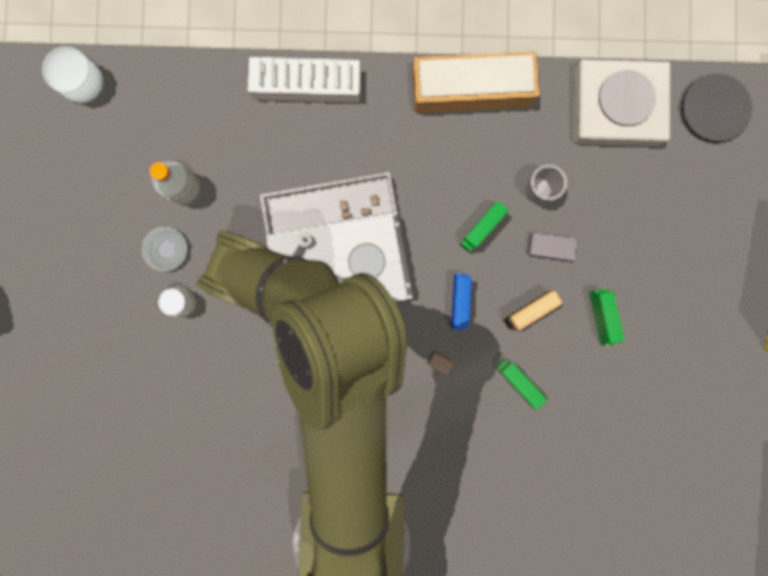

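```bash
python3 - <<'E'
from h import *
st();print(np.abs(r.get_state()['qd']).max());print(r.finish_job());st();arc()
E
```

```text
t 18.4 p [0.5147 0.1573 0.1022] yaw 147.36 zaxis [-0.009 -0.01  -1.   ] F [-8.7 -6.8  8.9] op 0.13
0.001825691673677102
the job is handed in; nothing more can be done
None
the job is handed in; nothing more can be done
```

The whole job is done and was handed in at about 18.4 s of the 66 s allowed; no verdict comes back.

I gripped the wooden scraper, pushed all four chips over the far edge in one sweep, and stood the scraper back where it came from. Then I swung the clamp arm open and left the gripper holding it against its stop.

**Last checks:**
- **Chips:** the top picture shows all four in the tray, at stage x of about 101 to 121 mm and y of about -28 to -90 mm. Their measured tops are about 23 to 29 mm above the bench.
- **Scraper:** it stands upright and untouched on the open bench.
- **Clamp arm:** I measured it at about 1.01 rad from the gripper position. A further push of 4.5 mm moved it only 0.2 mm while the force rose, so it is at the stop. The post is held with a 30 N grip, and the robot joints were at rest.
- **Other things on the bench:** by eye they stand as they did at the start; I did not measure their positions again.

**Disagreements:** the wrist camera sat about 4 mm off sideways, and the stage fit was about 2 to 3 mm off, shown by a gripper-to-pivot distance of 103 mm instead of 100 mm. Neither affected the result. About 9 N of upward force remained on the gripper while pressing on the stop, probably from a slight tilt, and it was steady.

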